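# Load the twin-pack trays from a mixed handful of biscuits

### The arm

A 7-joint arm with a two-finger parallel gripper is mounted at the origin on a cart in front of the work surface, level with it; the furniture and walls round the work are solid. World frame = base frame: x ahead of the robot, y to its left, z up, the work surface at z = 0. Lengths are in m, angles in degrees, forces in N, time in s.
With the tool pointing down it reaches from about 0.4 to 0.75 m from the base axis. Payload 19.5 kg.
Tool frame: the origin (TCP) lies between the finger pads; the fingertips stand 11 mm ahead of it and the grasp point (between the pads) lies 8 mm behind it; z points along the fingers, y is the line along which they close (so a half turn about z gives the same grasp; the last joint's range is limited). The gripper opens to 85 mm and grips with 20 to 120 N. Pads are 22 mm wide; open, the fingers measure 114 mm over their backs; the gripper's body (76 mm by 85 mm) begins 54 mm behind the grasp point. The pads swing forward as they close: fully open they stand 13 mm farther back than shut.
Start: joints at [62.985, 40.479, -1.581, 85.061, 1.261, 54.483, -4.326], TCP at [0.24, -0.523, 0.219] pointing down, gripper open.
Joint ranges: [-155.06, 155.06], [-18.47, 123.98], [-90, 86.84], [0, 140.48], [-83.41, 263.41], [0, 116], [-161.91, 161.91]. Speed limits (degrees/s): [108.29, 108.29, 147.25, 147.25, 172.46, 172.46, 172.46].

### API

Orientations are given as a 3x3 rotation matrix whose columns are the frame's x, y, z axes.
In Python, from bench import arm, read_camera, camera_model gives the robot as it stands. The module is installed in compiled form; this text tells all that it offers. Calls block until the motion is done:
- arm.move_pose(position, orientation): joint-space move of the TCP to a pose.
- arm.move_linear(position, attitude=None, v=0.15, f_stop=None): straight line of the TCP; attitude=None keeps the orientation; v is the mean speed in m/s. With f_stop (N) it stops when the force on the tool has changed by that much, and returns True; else False.
- arm.set_joints(angles): joint-space move.
- arm.grip(opening, grip_force=None): opening from 0.0 (shut) to 1.0 (fully open); grip_force is the grip in N (None keeps the last); returns when the fingers have stopped.
- arm.pause(seconds).
- arm.inverse_kinematics(position, orientation): joint angles nearest the present ones, or None.
- arm.state(): the state.
- read_camera(name): name is "side" or "top"; returns the picture (400x640x3 uint8, blue, green, red); there is no depth.
- camera_model(name): a dict with "camera_matrix" (3x3 intrinsics, pixels), "origin" and "attitude" of the camera in the world. Camera axes: x right, y down, z forward; pixel columns grow to the right and rows downward; lengths in m; the calibration is good to about 2 mm. A picture is of the moment at which its call begins. camera_model takes no time and is no camera call.
A pose or a line that the arm cannot do raises arm.PlanningError and nothing moves.
- arm.finish_job(): hands the job in; it is judged then, once.
The state is a dict: "clock": time; "qpos": joint angles; "joint_velocities": joint speeds; "joint_torque": joint torques, N m; "eef_pos": TCP position; "tcp_rot": TCP orientation; "contact_force": force on the tool from outside, world axes, zero at the start; "ft_torque": the same for the moment, N m; "opening": opening from 0.0 (shut) to 1.0 (fully open); "grasp_force": force on a finger pad.
Only numpy, scipy, OpenCV 4.12 (cv2) and the standard library are available. Lean on these libraries where they do the work, as an engineer would, in place of code of your own. Each camera call takes 0.05 s, during which the arm holds its last target. There are 200 camera calls.

### The job

Make up the two twin packs: lay the two round biscuits in the tray with the round wells and the two oval biscuits in the tray with the oval wells, one to a well, flat on the well floor and top side up. Put the drying sachet that got mixed in with them into the steel dish. Set the biscuits down gently rather than dropping them, and leave the tally counter and the timer standing where they are.

Things in the scene. Friction and masses are not known exactly. Their poses are not given: they have to be found in the camera images.
- round_a: golden-brown crimped biscuit, round, 52 mm across, 11 mm thick; origin at the centre of its underside, z up. Grasp it across any diameter, low down; it breaks if dropped
- round_b: golden-brown crimped biscuit, round, 54 mm (its x) by 52 mm (its y), 10 mm thick; origin at the centre of its underside, z up. Grasp it across any diameter, low down; it breaks if dropped
- oval_a: golden-brown crimped biscuit, oval, 64 mm long (its y), 44 mm wide (its x), 10 mm thick; origin at the centre of its underside, z up. Grasp it across its width, low down; it breaks if dropped
- oval_b: golden-brown crimped biscuit, oval, 61 mm long (its y), 46 mm wide (its x), 10 mm thick; origin at the centre of its underside, z up. Grasp it across its width, low down; it breaks if dropped
- sachet: white oblong drying sachet, stiff, 50 mm long (its y), 36 mm wide (its x), 9 mm thick; origin at the centre of its underside, z up
- round_tray: brown moulded tray, 150 mm (its y) x 120 (x) x 11, fixed; origin at its underside's centre. Two round wells, 62 mm across at the floor, centred at x = 0, y = +-36 mm; lined with pale paper; floor 3 mm up, walls flaring 3 mm to the mouth. A notch of equal depth, 32 mm wide (y), crosses each along x to x = +-52 mm: fingers closing along the tray's x fit in it
- oval_tray: brown moulded tray, 166 mm (its y) x 106 (x) x 11, fixed; origin at its underside's centre. Two oval wells, 70 (y) by 52 mm (x) at the floor, centred at x = 0, y = +-40 mm; lined with pale paper; floor 3 mm up, walls flaring 3 mm to the mouth. A notch of equal depth, 32 mm wide (y), crosses each along x to x = +-47 mm: fingers closing along the tray's x fit in it
- steel_dish: round shallow steel dish, open on top, 129 mm across the rim, 24 mm high, fixed; origin at the centre of its underside. Its flat inner floor, 100 mm across, is 3 mm above the underside
- counter: hand tally counter, silver-grey, 26 x 50 x 56 mm, loose bystander; origin at the centre of its underside
- timer: round wind-up timer with a red dial, 64 mm across, 37 mm high, loose bystander; origin at the centre of its underside
Things that resemble listed ones, but are neither listed nor needed, are in the scene too. What is shaped like the round_a but purple is not meant.

How it is judged (in metres and radians):
At the end, for the whole second after the job is handed in: Each biscuit flat (0.12 rad), top up, in its own well of its kind's tray: centre within 8 mm of the well's in the tray's x and y, underside under 6 mm above the tray's. The sachet in the dish: centre within 30 mm of the dish's from above, under 15 mm up. All at rest (z of each of round_a, round_b in the frame of round_tray below 0.006 m and angle between each of round_a, round_b, oval_a, oval_b's own z axis and vertical below 0.12 rad and linear speed of each of round_a, round_b, oval_a, oval_b, sachet below 0.02 m/s and (((y of round_a in the frame of round_tray between 0.028 and 0.044 m and x of round_a in the frame of round_tray between -0.008 and 0.008 m) and (y of round_b in the frame of round_tray between -0.044 and -0.028 m and x of round_b in the frame of round_tray between -0.008 and 0.008 m)) or ((y of round_a in the frame of round_tray between -0.044 and -0.028 m and x of round_a in the frame of round_tray between -0.008 and 0.008 m) and (y of round_b in the frame of round_tray between 0.028 and 0.044 m and x of round_b in the frame of round_tray between -0.008 and 0.008 m))) and z of each of oval_a, oval_b in the frame of oval_tray below 0.006 m and (((y of oval_a in the frame of oval_tray between 0.032 and 0.048 m and x of oval_a in the frame of oval_tray between -0.008 and 0.008 m) and (y of oval_b in the frame of oval_tray between -0.048 and -0.032 m and x of oval_b in the frame of oval_tray between -0.008 and 0.008 m)) or ((y of oval_a in the frame of oval_tray between -0.048 and -0.032 m and x of oval_a in the frame of oval_tray between -0.008 and 0.008 m) and (y of oval_b in the frame of oval_tray between 0.032 and 0.048 m and x of oval_b in the frame of oval_tray between -0.008 and 0.008 m))) and horizontal distance between sachet and steel_dish below 0.03 m and z of sachet in the frame of steel_dish below 0.015 m); the robot touches nothing.
It fails at once if a biscuit is dropped or flung: it moves faster than 0.75 m/s without being held (a fall of about 3 cm) ((linear speed of round_a above 0.75 m/s and contact force between round_a and the fingers below 0.01 N) or (linear speed of round_b above 0.75 m/s and contact force between round_b and the fingers below 0.01 N) or (linear speed of oval_a above 0.75 m/s and contact force between oval_a and the fingers below 0.01 N) or (linear speed of oval_b above 0.75 m/s and contact force between oval_b and the fingers below 0.01 N)).
It fails at once if the tally counter or the timer is pushed more than 25 mm away or knocked over (distance of any of counter, timer from where it was at the start of the episode above 0.025 m or angle between any of counter, timer's own z axis and vertical above 0.5 rad).
It also fails if it takes over 102 s, if anything falls off the work surface, if the arm or the gripper's body presses on something with over 40 N, if the wrist force passes 120 N, or if a joint passes its speed limit or range.

## Working session

There is one attempt and no reset: what is moved stays moved. The work goes in short steps, each a Python script; the robot and the scene stay as the last script left them, time stands still between calls to the robot, and variables do not carry over. Pictures are saved under pics/ and viewed, at most 14 in all, crops included, and the job is handed in when it is done.

```bash
mkdir -p pics; python3 - <<'E'
from bench import arm, read_camera, camera_model
import cv2
for n in("top","side"):
    cv2.imwrite(f"pics/{n}0.png",read_camera(n)); m=camera_model(n); print(n,m)
s=arm.state(); print(s["clock"],s["eef_pos"],s["tcp_rot"],s["opening"])
E
```

```text
top {'camera_matrix': array([[369.88776702,   0.        , 322.08873108],
       [  0.        , 369.88776702, 199.42338403],
       [  0.        ,   0.        ,   1.        ]]), 'origin': array([ 0.37879772, -0.02488473,  0.85674269]), 'attitude': array([[-0.12065343, -0.96801579,  0.21997312],
       [-0.99268212,  0.11876774, -0.02182745],
       [-0.0049964 , -0.22099693, -0.9752617 ]])}
side {'camera_matrix': array([[486.94249946,   0.        , 332.39387307],
       [  0.        , 486.94249946, 197.95062981],
       [  0.        ,   0.        ,   1.        ]]), 'origin': array([1.1563616 , 0.36904355, 1.23222071]), 'attitude': array([[-0.57801341,  0.69145804, -0.43334315],
       [ 0.81596834,  0.49612404, -0.29674334],
       [ 0.00980639, -0.52511592, -0.85097421]])}
0.1 [ 0.23948819 -0.5224946   0.21859513] [[ 9.09064818e-01  4.16654522e-01 -4.08599114e-04]
 [ 4.16654721e-01 -9.09064434e-01  8.35406371e-04]
 [-2.33670806e-05 -9.29683291e-04 -9.99999568e-01]] 0.9975101679228094
```

View pics/top0.png

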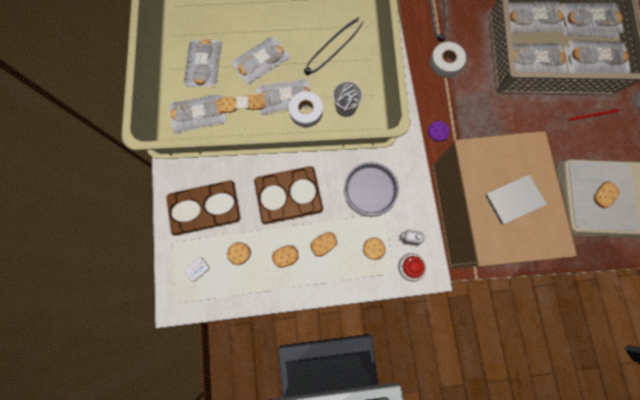

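View pics/side0.png

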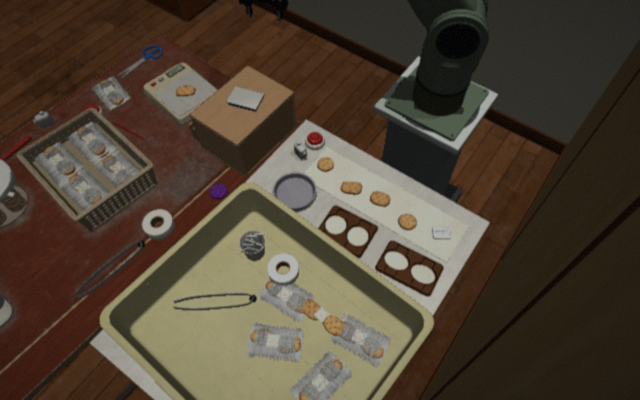

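The top view shows the oval tray at (203,207), the round tray at (288,193) and the dish at (370,188). The round biscuits are at (238,253) and (374,247), the ovals at (285,256) and (323,243), the sachet at (197,269), the counter at (411,237) and the timer at (413,267). The side view shows the same row of things: biscuits at (407,221), (379,198), (351,187) and (326,164), and the sachet at (441,233).

```bash
cat > vis.py <<'E'
import numpy as np, cv2
from bench import arm, read_camera, camera_model
S=4
def grab(n,k=4): return np.mean([read_camera(n).astype(float) for _ in range(k)],0).astype(np.uint8)
def ray(n,uv):
    m=camera_model(n); p=np.linalg.inv(m["camera_matrix"])@np.array([uv[0],uv[1],1.]); return m["origin"],m["attitude"]@p
def plane(n,uv,z):
    o,d=ray(n,uv); return o+d*(z-o[2])/d[2]
def tri(a,b):
    (o1,d1),(o2,d2)=ray("top",a),ray("side",b)
    t=np.linalg.lstsq(np.c_[d1,-d2],o2-o1,rcond=None)[0]
    p,q=o1+t[0]*d1,o2+t[1]*d2; return (p+q)/2,np.linalg.norm(p-q)
def pix(n,p):
    m=camera_model(n); c=m["camera_matrix"]@(m["attitude"].T@(np.asarray(p)-m["origin"])); return c[:2]/c[2]
def masks(im):
    b=cv2.resize(im,None,fx=S,fy=S,interpolation=cv2.INTER_CUBIC); h=cv2.cvtColor(b,cv2.COLOR_BGR2HSV)
    H,Sa,V=[h[...,i].astype(int) for i in range(3)]
    return dict(orange=(H>7)&(H<25)&(Sa>110)&(V>110), h=h, brown=(Sa>70)&(V<130)&((H<20)|(H>170)))
def blobs(mask,lo,hi,box=None):
    m=mask.astype(np.uint8); m=cv2.morphologyEx(m,cv2.MORPH_OPEN,np.ones((5,5))); m=cv2.morphologyEx(m,cv2.MORPH_CLOSE,np.ones((7,7)))
    out=[]
    for c in cv2.findContours(m,cv2.RETR_EXTERNAL,cv2.CHAIN_APPROX_NONE)[0]:
        a=cv2.contourArea(c)/S/S
        if lo<a<hi:
            M=cv2.moments(c); u=np.array([M["m10"],M["m01"]])/M["m00"]; uv=(u+.5)/S-.5
            if box is None or (box[0]<uv[0]<box[2] and box[1]<uv[1]<box[3]): out.append((uv,a,(c[:,0,:]+.5)/S-.5))
    return sorted(out,key=lambda o:o[0][0])
def shape(n,c,z):
    w=np.array([plane(n,p,z)[:2] for p in c]); return cv2.minAreaRect((w*1000).astype(np.float32)), cv2.fitEllipse((w*1000).astype(np.float32))
E
cat > m1.py <<'E'
from vis import *
im={n:grab(n) for n in("top","side")}
for n in im:
    k=masks(im[n]); h=k["h"].astype(int)
    cv2.imwrite(f"pics/{n}_o.png",k["orange"].astype(np.uint8)*255)
    for nm,mask,lo,hi,box in [("orange",k["orange"],120,900,(160,220,400,290) if n=="top" else (300,140,430,240)),
      ("white",(h[...,1]<60)&(h[...,2]>(150)),150,1200,(160,160,330,290) if n=="top" else (310,180,460,300)),
      ("brown",k["brown"],1000,5000,(160,160,330,240) if n=="top" else (310,190,460,300))]:
        for uv,a,c in blobs(mask,lo,hi,box):
            r,e=shape(n,c,.006); print(n,nm,uv.round(1),round(a),"rect",np.round(np.r_[r[0],r[1],r[2]],1),"ell",np.round(np.r_[e[0],e[1],e[2]],1))
for n in im:
  h=cv2.cvtColor(im[n],cv2.COLOR_BGR2HSV)
  for p in ([(197,269),(186,211),(215,185),(272,198),(250,280),(170,230),(370,188),(350,170)] if n=="top" else [(441,233),(396,260),(335,225),(460,240),(410,240)]): print(n,p,h[p[1],p[0]])
E
python3 m1.py
python3 - <<'E'
import cv2
a=cv2.imread('pics/top0.png')[150:300,150:440]; b=cv2.imread('pics/side0.png')[120:310,280:500]
cv2.imwrite('pics/c1.png',cv2.resize(a,(800,414),interpolation=cv2.INTER_CUBIC))
E
```

```text
top orange [203.9 220.1] 157 rect [558.4 236.3  32.6  38.5   6.6] ell [555.3 235.6  32.2  39.    6.2]
top orange [238.3 253.1] 348 rect [469.8 161.7  47.2  48.7  39.5] ell [469.3 161.4  46.8  49.3  13.8]
top orange [285.  255.9] 382 rect [449.9  56.   42.2  56.6  11.5] ell [450.   56.   43.2  58.4  13.6]
top orange [323.3 243.8] 377 rect [467.4 -34.7  39.4  59.4  26.8] ell [466.7 -34.1  40.7  63.4  29.5]
top orange [373.8 248.4] 328 rect [ 442.7 -148.    46.3   46.3   81.6] ell [ 442.5 -147.5   46.2   47.2  125.5]
top brown [202.5 207.5] 2820 rect [586.5 236.9 102.1 161.5   5.4] ell [586.5 237.  114.3 191.5   5.5]
top brown [287.8 194.8] 2827 rect [592.6  35.  116.  145.1   5. ] ell [592.8  35.1 131.3 170.    5.3]
side orange [325.1 163.8] 140 rect [ 443.8 -148.5   45.6   46.4   35.7] ell [ 443.7 -148.6   45.5   46.3   55.4]Traceback (most recent call last):
  File "m1.py", line 10, in <module>
    r,e=shape(n,c,.006); print(n,nm,uv.round(1),round(a),"rect",np.round(np.r_[r[0],r[1],r[2]],1),"ell",np.round(np.r_[e[0],e[1],e[2]],1))
        ~~~~~^^^^^^^^^^
  File "vis.py", line 29, in shape
    w=np.array([plane(n,p,z)[:2] for p in c]); return cv2.minAreaRect((w*1000).astype(np.float32)), cv2.fitEllipse((w*1000).astype(np.float32))
                ~~~~~^^^^^^^
  File "vis.py", line 8, in plane
    o,d=ray(n,uv); return o+d*(z-o[2])/d[2]
        ~~~^^^^^^
  File "vis.py", line 6, in ray
    m=camera_model(n); p=np.linalg.inv(m["camera_matrix"])@np.array([uv[0],uv[1],1.]); return m["origin"],m["attitude"]@p
ValueError: time passes only in moves, steps and waits
```

View pics/c1.png

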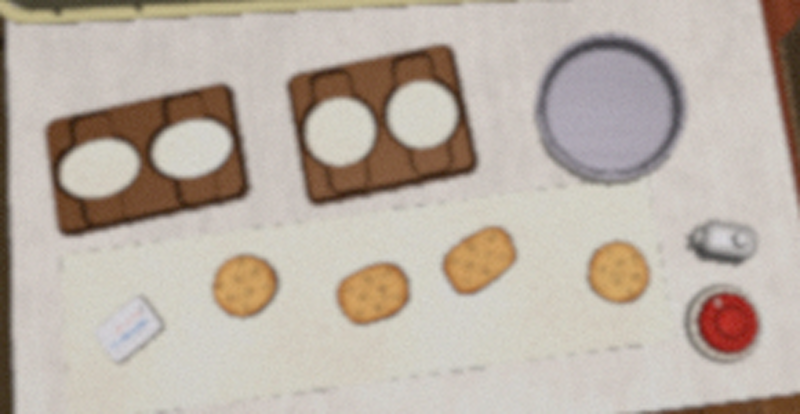

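The crop confirms the layout: two oval wells at (99,168) and (191,149), two round wells at (340,131) and (423,115), and the sachet at (130,329) on a beige mat, all crop pixels. I'll cache the camera models and add masks for the wells, dish and sachet.

```bash
sed -i 's/^S=4/S=4\nCM={n:camera_model(n) for n in("top","side")}/; s/m=camera_model(n);/m=CM[n];/' vis.py
cat > m1.py <<'E'
from vis import *
im={n:grab(n) for n in("top","side")}
np.savez("im0.npz",**im)
for n in im:
    k=masks(im[n]); h=k["h"].astype(int); b=cv2.resize(im[n],None,fx=S,fy=S,interpolation=cv2.INTER_CUBIC).astype(int)
    br=k["brown"].astype(np.uint8); fill=np.zeros_like(br)
    T=[o for o in blobs(k["brown"],800,5000,(160,160,330,240) if n=="top" else (310,190,460,300))]
    for uv,a,c in T: cv2.fillPoly(fill,[((c+.5)*S-.5).astype(np.int32)],1)
    inn=cv2.erode(fill,np.ones((13,13)))>0
    L=[("orange",k["orange"],90,900,(160,230,400,290) if n=="top" else (300,140,430,240)),
      ("well",inn&(h[...,2]>135)&(h[...,1]<75),80,1200,None),
      ("sachet",(b[...,0]-b[...,2]>-8)&(h[...,2]>140),60,900,(180,250,215,290) if n=="top" else (425,220,460,250)),
      ("dish",(b[...,0]-b[...,2]>3),500,5000,(330,150,410,230) if n=="top" else (260,160,330,220))]
    for uv,a,c in T:
        r,e=shape(n,c,.011); print(n,"tray",uv.round(1),round(a),"rect",np.round(np.r_[r[0],r[1],r[2]],1))
    for nm,mask,lo,hi,box in L:
        for uv,a,c in blobs(mask,lo,hi,box):
            r,e=shape(n,c,.005); print(n,nm,uv.round(1),round(a),"rect",np.round(np.r_[r[0],r[1],r[2]],1),"ell",np.round(np.r_[e[0],e[1],e[2]],1))
for n in im:
  for p in ([(197,269),(186,211),(215,185),(272,198),(250,280),(170,230),(370,188),(350,170)] if n=="top" else [(441,233),(396,260),(335,225),(460,240),(410,240),(295,190)]): print(n,p,im[n][p[1],p[0]])
E
python3 m1.py
```

```text
top tray [202.5 207.5] 2820 rect [585.4 235.3 101.5 160.4   5.4]
top tray [287.8 194.8] 2827 rect [591.4  34.6 115.2 144.2   5.1]
top orange [238.3 253.1] 348 rect [469.9 161.9  47.2  48.8  39.4] ell [469.4 161.6  46.9  49.4  12.9]
top orange [285.  255.9] 382 rect [450.   56.1  42.2  56.7  11.5] ell [450.1  56.1  43.3  58.5  13.7]
top orange [323.3 243.8] 377 rect [467.7 -34.6  39.2  59.6  28.4] ell [466.8 -34.   40.7  63.6  29.4]
top orange [373.8 248.4] 328 rect [ 442.8 -147.6   46.3   46.5   81. ] ell [ 442.5 -147.6   46.2   47.3  125.9]
top well [185.6 210.6] 480 rect [583.4 277.2  67.5  52.   88.2] ell [583.4 277.4  51.   67.7   4.2]
top well [219.2 203.4] 478 rect [591.1 197.9  67.8  51.9  83. ] ell [591.1 198.1  51.1  67.8   4.9]
top well [272.9 197.3] 503 rect [590.6  71.   60.8  60.6  39.3] ell [590.4  70.9  59.9  61.6  97.7]
top well [302.6 191.1] 494 rect [ 5.969e+02 -4.000e-01  6.050e+01  6.000e+01  4.710e+01] ell [ 5.969e+02 -5.000e-01  5.960e+01  6.140e+01  1.004e+02]
top sachet [196.  268.9] 327 rect [445.8 259.4  37.3  49.7  31.8] ell [445.5 259.3  40.3  55.6  30.8]

[... 905 characters left out ...]
5.9 260.3] 295 rect [593.5 199.3  47.9  65.3   5.8] ell [593.7 198.9  47.5  65.1   5.6]
side well [422.5 273.8] 304 rect [585.9 278.4  48.4  64.9   2.2] ell [585.8 278.6  47.3  64.5   5.8]
side sachet [441.1 232.6] 167 rect [446.4 259.4  36.   48.7  30.4] ell [445.7 259.   37.4  55.1  29.4]
top (197, 269) [206 194 189]
top (186, 211) [192 204 208]
top (215, 185) [29 52 84]
top (272, 198) [196 208 210]
top (250, 280) [195 207 211]
top (170, 230) [135 144 159]
top (370, 188) [174 163 170]
top (350, 170) [176 176 184]
side (441, 233) [170 173 174]
side (396, 260) [163 177 176]
side (335, 225) [162 175 176]
side (460, 240) [151 161 164]
side (410, 240) [149 163 163]
side (295, 190) [125 121 123]
```

```bash
python3 - <<'E'
from vis import *
P=dict(rA=((238.3,253.1),(407.2,221.2)),oB=((285,255.9),(379.8,198.2)),oA=((323.3,243.8),(351.2,187.1)),rB=((373.8,248.4),(325.1,163.8)),
 ow1=((185.6,210.6),(422.5,273.8)),ow2=((219.2,203.4),(395.9,260.3)),rw1=((272.9,197.3),(357.4,236)),rw2=((302.6,191.1),(335.3,224.6)),
 sach=((196,268.9),(441.1,232.6)),dish=((370,189),(295,191.5)),bincorner=((405,136),(250,190)),counter=((411,237),(300,150)),timer=((413,267),(315,139)))
for k,(a,b) in P.items():
    p,e=tri(a,b); print(k,(p*1000).round(1),"gap",round(e*1000,1))
for z in(0,.05,.1): print(z,plane("top",(288,149),z),plane("top",(203,153),z), plane("top",(150,200),z))
R=lambda a:np.array([[-np.sin(a),np.cos(a),0],[np.cos(a),np.sin(a),0],[0,0,-1]]).T
for p,a in (((.4455,.259,.15),30),((.58,-.16,.15),5),((.47,.162,.15),5.3),((.585,.278,.15),5.4),((.443,-.149,.15),5.3)):
  for h in(0,180):
    q=arm.inverse_kinematics(p,R(np.radians(a+h)).copy()); print(p,a+h,None if q is None else np.round(q))
E
```

```text
rA [469.4 161.7   4. ] gap 0.2
oB [450.1  55.9   4.9] gap 0.4
oA [467.  -34.6   5. ] gap 1.1
rB [ 442.7 -148.5    4.4] gap 1.6
ow1 [584.2 278.7   1.3] gap 0.5
ow2 [592. 199.   1.] gap 0.4
rw1 [591.4  71.    1.1] gap 0.8
rw2 [597.9  -0.9   1.3] gap 1.1
sach [445.4 259.4   4.8] gap 0.4
dish [ 580.9 -159.4   11.4] gap 0.9
bincorner [ 678.8 -244.2   69.2] gap 5.6
counter [ 456.6 -233.5   23.7] gap 3.1
timer [ 390.  -226.8   16. ] gap 0.1
0 [0.70805721 0.02360573 0.        ] [0.72325593 0.23131795 0.        ] [0.62051549 0.36260555 0.        ]
0.05 [0.68884144 0.0207758  0.05      ] [0.70315315 0.21636581 0.05      ] [0.6064087  0.33999139 0.05      ]
0.1 [0.66962566 0.01794587 0.1       ] [0.68305037 0.20141367 0.1       ] [0.59230191 0.31737724 0.1       ]
(0.4455, 0.259, 0.15) 30 [-25.  42. -15. 102.  16.  38. -20.]
(0.4455, 0.259, 0.15) 210 [ -55.   48.   43.  103.  -44.   47. -140.]
(0.58, -0.16, 0.15) 5 [ 19.  48. -15.  84.  14.  50.   5.]
(0.58, -0.16, 0.15) 185 [  -4.   52.   36.   85.  -35.   54. -133.]
(0.47, 0.162, 0.15) 5.3 [-18.  40.  -9. 106.  10.  35. -27.]
(0.47, 0.162, 0.15) 185.3 [ -44.   47.   42.  107.  -45.   44. -152.]
(0.585, 0.278, 0.15) 5.4 [-24.  52.  -9.  73.   9.  56. -30.]
(0.585, 0.278, 0.15) 185.4 [ -2.  67. -77.  72.  65.  86. 115.]
(0.443, -0.149, 0.15) 5.3 [ 23.  38. -14. 112.  16.  32.   3.]
(0.443, -0.149, 0.15) 185.3 [  -3.   42.   32.  112.  -37.   36. -121.]
```

```bash
cat > rob.py <<'E'
from vis import *
def R(deg):
    a=np.radians(deg); return np.array([[-np.sin(a),np.cos(a),0],[np.cos(a),np.sin(a),0],[0,0,-1]]).T.copy()
def st(tag):
    s=arm.state(); print(tag,"t",round(s["clock"],1),"p",np.round(np.array(s["eef_pos"])*1000,1),"open",round(s["opening"]*85,1),"gf",round(float(np.max(s["grasp_force"])),1),"F",np.round(s["contact_force"],1)); return s
E
python3 - <<'E'
from rob import *
arm.grip(.62)
arm.move_pose([.4455,.2594,.12],R(30)); st("above")
arm.move_linear([.4455,.2594,.03],v=.2); st("low")
hit=arm.move_linear([.4455,.2594,.006],v=.02,f_stop=4); print(hit); s=st("touch")
z=s["eef_pos"][2]
arm.move_linear([.4455,.2594,z+.004]); st("up")
arm.grip(.3,grip_force=25); st("closed")
E
```

```text
above t 4.2 p [445.9 258.8 120. ] open 52.8 gf 0.0 F [-0.5 -0.2 -0.4]
low t 4.8 p [445.8 259.4  30.7] open 52.3 gf 0.0 F [-0.3  0.5 -0.3]
False
touch t 6.1 p [445.5 259.4   6.1] open 52.6 gf 0.0 F [ 0.3  0.1 -0.1]
up t 6.4 p [445.7 259.5  10.4] open 52.8 gf 0.0 F [-0.9 -0.2  1. ]
closed t 6.8 p [445.5 259.4  10.1] open 25.4 gf 0.0 F [ 0.  -0.4 -1. ]
```

```bash
python3 - <<'E'
from rob import *
a=read_camera("top")[225:325,140:280]; b=read_camera("side")[180:280,380:520]
f=lambda i:cv2.resize(i,None,fx=2.85,fy=2.85,interpolation=cv2.INTER_CUBIC)
np.save("/tmp/a.npy",a); cv2.imwrite("pics/g1.png",np.hstack([f(a),f(b)]))
E
```

```text
(no output)
```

View pics/g1.png

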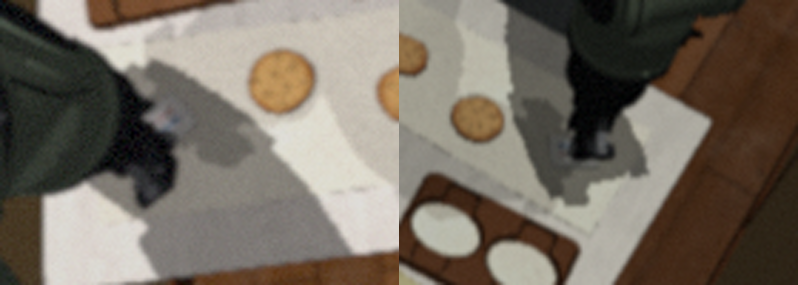

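The pictures show the fingers astride the sachet, at about (165,115) in the left half and (585,145) in the right half, and not yet squeezing it. I'll close further.

```bash
python3 - <<'E'
from rob import *
arm.grip(.0,grip_force=25); st("closed")
E
```

```text
closed t 7.2 p [445.5 259.4  10.1] open 0.0 gf 0.0 F [ 0.  -1.  -0.3]
```

```bash
cat > look.py <<'E'
from rob import *
import sys
def look(name,p,w=28,marks=()):
    out=[]
    for n in("top","side"):
        c=pix(n,p); x,y=int(c[0]),int(c[1]); im=grab(n,2)[y-w:y+w,x-w:x+w]
        im=cv2.resize(im,(400,400),interpolation=cv2.INTER_CUBIC); k=400/(2*w)
        for m in marks:
            u=(pix(n,m)-[x-w,y-w]+.5)*k; cv2.drawMarker(im,(int(u[0]),int(u[1])),(0,0,255),cv2.MARKER_CROSS,10,1)
        out.append(im)
    cv2.imwrite(f"pics/{name}.png",np.hstack(out))
E
python3 - <<'E'
from look import *
look("g2",(.4455,.2594,.005),30,[(.4455,.2594,-.001),(.4455,.2594,.02)])
E
```

```text
(no output)
```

View pics/g2.png

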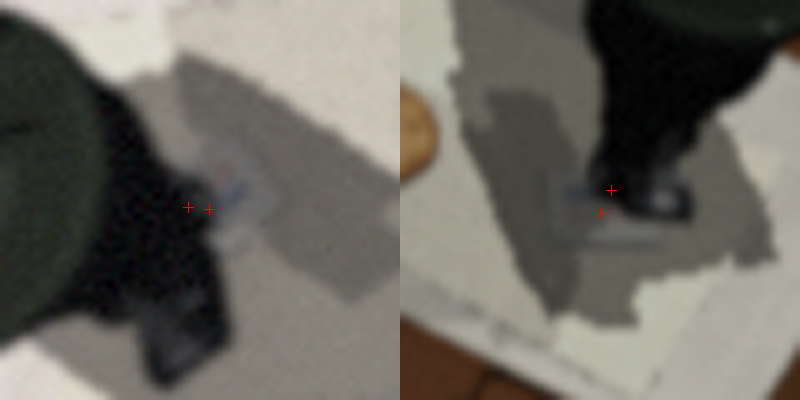

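The fingers are shut without the sachet, which lies right beside or beneath the tips. The tip doesn't appear where the TCP says it should be, so I'll lift and check where the gripper really is.

```bash
python3 - <<'E'
from look import *
arm.move_linear([.4455,.2594,.09],v=.2); s=st("up"); print(np.round(s["tcp_rot"],3)); p=s["eef_pos"]
look("g3",(.4455,.2594,.05),40,[(.4455,.2594,.0),(p[0],p[1],p[2]-.011)])
E
```

```text
up t 8.0 p [445.6 259.3  90.2] open -0.1 gf 0.0 F [ 0.3 -0.1 -0.2]
[[-0.5    0.866  0.   ]
 [ 0.866  0.5    0.   ]
 [-0.     0.    -1.   ]]
```

View pics/g3.png

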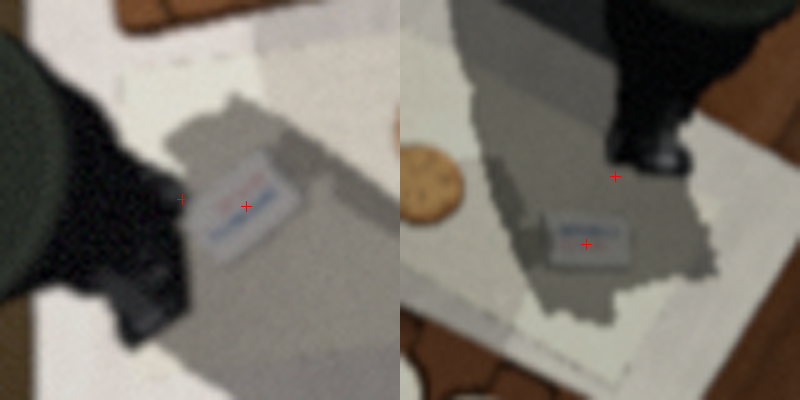

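The sachet hasn't moved (top crop (245,207), side crop (588,243)), and the gripper hangs off to one side of its TCP mark. I'll open it in clear view near the top camera's axis and measure the tips.

```bash
python3 - <<'E'
from look import *
arm.move_pose([.46,.0,.12],R(5.3)); arm.grip(1.0); s=st("up"); p=np.array(s["eef_pos"])
look("g4",(p[0],p[1],.1),45,[p,p+[0,0,-.011],p+[.0425,.004,0],p-[.0425,.004,0]])
E
```

```text
up t 10.0 p [460.  -0. 120.] open 85.0 gf 0.0 F [ 0.5  0.2 -0.5]
```

View pics/g4.png

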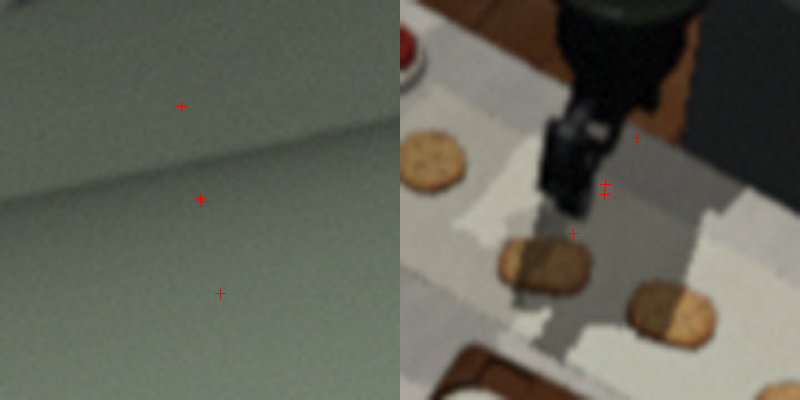

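The side view shows both open fingertips well above where the TCP model puts them: the near tip is at crop (575,215) and expected at about (567,241). I'll touch down on bare mat with the fingers shut to measure the real tip height, then look at it in contact.

```bash
python3 - <<'E'
from look import *
arm.move_pose([.41,.11,.06],R(5.3)); arm.grip(0.0)
arm.move_linear([.41,.11,.015],v=.15); st("low")
print(arm.move_linear([.41,.11,-.03],v=.02,f_stop=5)); s=st("touch"); p=np.array(s["eef_pos"])
look("g5",(.41,.11,.0),32,[(.41,.11,0),(.41,.11,.03)])
arm.move_linear([.41,.11,.05],v=.2)
E
```

```text
low t 12.0 p [409.8 109.9  15.2] open 0.2 gf 0.0 F [-0.5  0.6  0.8]Traceback (most recent call last):
  File "<stdin>", line 4, in <module>
bench.PlanningError: the arm cannot follow that straight line within its joint ranges
```

```bash
python3 - <<'E'
from look import *
for z in(-.005,-.015,-.03):
    print(z,[arm.inverse_kinematics([x,.11,z],R(5.3)) is not None for x in(.41,.43,.45,.5)])
arm.move_linear([.41,.11,.05],v=.2)
arm.move_linear([.51,.11,.03],v=.2)
try: print(arm.move_linear([.51,.11,-.03],v=.025,f_stop=5))
except arm.PlanningError as e: print(e)
s=st("touch")
look("g5",(.51,.11,.0),32,[(.51,.11,0),(.51,.11,.03)])
E
```

```text
-0.005 [True, True, True, True]
-0.015 [True, True, True, True]
-0.03 [True, True, True, True]
True
touch t 14.6 p [510.  110.  -12.2] open -0.2 gf 6.2 F [-1.2  0.1 13.6]
```

View pics/g5.png

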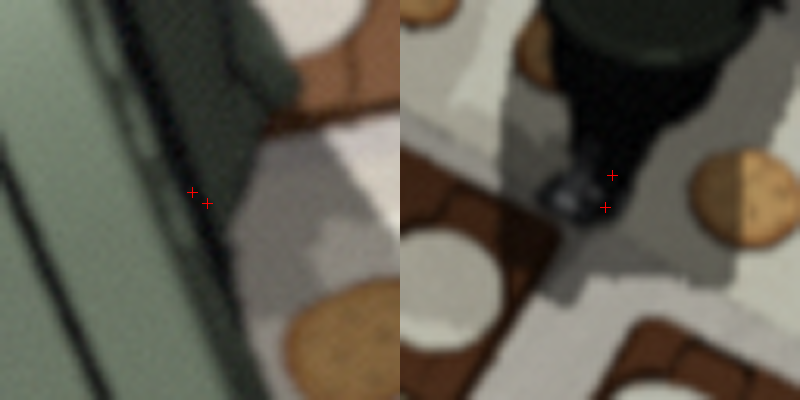

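Contact came at TCP z = -12.2 mm with the fingers shut. The real tips are therefore about 12 mm behind the TCP rather than 11 mm ahead, and the grasp passed over the sachet. I'll use measured heights from here and redo the sachet with a touch at part opening.

```bash
python3 - <<'E'
from look import *
x,y=.4455,.2594
arm.move_linear([.51,.11,.05],v=.2); arm.grip(.6)
arm.move_pose([x,y,.05],R(30))
arm.move_linear([x,y,.0],v=.2); st("low")
print(arm.move_linear([x,y,-.026],v=.02,f_stop=5)); s=st("touch"); z=s["eef_pos"][2]
arm.move_linear([x,y,z+.0045],v=.05)
arm.grip(.0,grip_force=25); s=st("closed")
if s["opening"]>.2:
    arm.move_linear([x,y,.06],v=.2); st("lift"); look("g6",(x,y,.07),34,[(x,y,.07)])
E
```

```text
low t 16.9 p [4.457e+02 2.587e+02 2.000e-01] open 51.0 gf 0.0 F [0.6 0.  0.8]
True
touch t 17.7 p [445.5 259.4 -15.5] open 51.1 gf 6.7 F [-1.5 -0.6 13.2]
closed t 18.2 p [445.5 259.4 -11. ] open 35.2 gf 24.4 F [-0.3 -0.5  5.7]
lift t 18.7 p [445.6 259.3  60.1] open 35.2 gf 24.9 F [ 0.6 -0.1 -0.1]
```

View pics/g6.png

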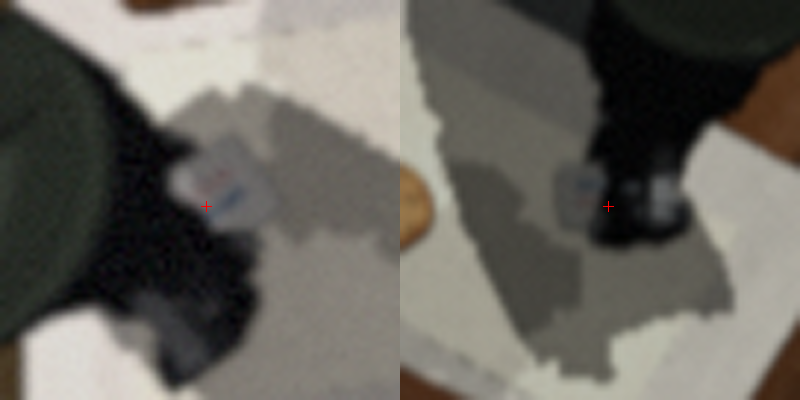

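The gripper now holds the sachet at 35.2 mm, with the pads roughly centred on it. Next I place it in the dish, then take round_a to its well.

```bash
cat >> rob.py <<'E'
def pick(x,y,a,o,z=-.013,zt=.055):
    arm.grip(o); arm.move_pose([x,y,zt],R(a))
    arm.move_linear([x,y,z+.015],v=.2); arm.move_linear([x,y,z],v=.05)
    arm.grip(0.,grip_force=25); s=st("grip"); 
    arm.move_linear([x,y,z+.01],v=.05); arm.move_linear([x,y,zt],v=.2)
    s=st("lift"); assert s["opening"]>.3
def place(x,y,a,z,o,zt=.055):
    arm.move_pose([x,y,zt],R(a)); st("above")
    arm.move_linear([x,y,z+.014],v=.2); hit=arm.move_linear([x,y,z],v=.025,f_stop=6); s=st("down hit=%s"%hit)
    return hit
def release(x,y,o,zt=.055):
    arm.grip(o); arm.move_linear([x,y,.0],v=.05); arm.move_linear([x,y,zt],v=.2); st("released")
E
python3 - <<'E'
from look import *
place(.581,-.1595,5.3,-.0065,.58); release(.581,-.1595,.6)
pick(.4694,.1617,5.3,.78)
place(.5914,.0710,5.3,-.0095,.7)
look("g7",(.5914,.071,.005),32,[(.5914,.071,.003)])
E
```

```text
above t 20.5 p [ 581.3 -157.9   55.1] open 35.2 gf 25.0 F [ 0.2 -0.5 -1.4]
down hit=False t 21.6 p [ 581.  -159.5   -6.5] open 35.3 gf 25.0 F [ 0.  -0.9  0.1]
released t 22.6 p [ 581.1 -159.6   55.6] open 51.0 gf 0.0 F [-0.4 -0.2 -0. ]
grip t 25.4 p [469.6 161.8 -12.5] open 48.5 gf 24.6 F [-1.1  0.5  7.8]
lift t 26.2 p [469.6 161.6  55.3] open 48.6 gf 25.9 F [ 0.4 -0.7 -0.2]
above t 26.8 p [590.8  71.   53.9] open 48.3 gf 25.9 F [-1.2 -0.2 -0.6]
down hit=True t 27.8 p [591.3  71.   -9.5] open 48.2 gf 26.5 F [-0.5 -0.3  9.1]
```

View pics/g7.png

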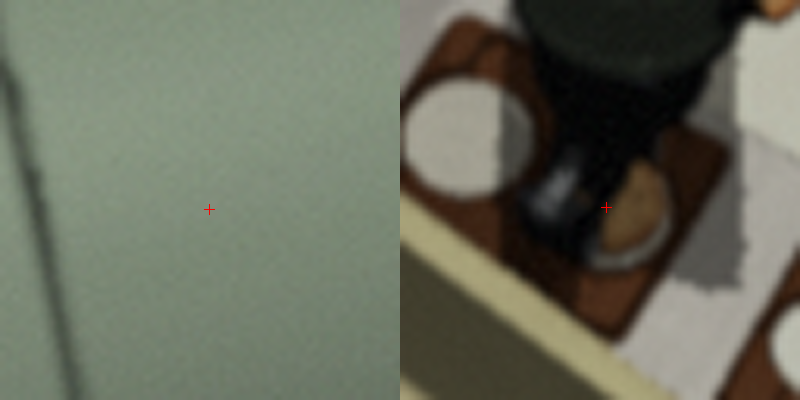

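The side crop shows the biscuit inside the well with its right edge at 668 against the well edge at 675. Its centre is near (610,207), with the floor contact at the expected height, so I release it and look from above.

```bash
cat > chk.py <<'E'
from look import *
def chk():
    for n in("top","side"):
        k=masks(grab(n)); box=(160,160,400,290) if n=="top" else (260,140,460,300)
        for uv,a,c in blobs(k["orange"],70,900,box):
            r,e=shape(n,c,.006 if plane(n,uv,.006)[0]<.53 else .009); print(n,uv.round(1),round(a),"ell",np.round(np.r_[e[0],e[1],e[2]],1))
E
python3 - <<'E'
from chk import *
release(.5914,.071,.72)
arm.grip(.78); arm.move_pose([.4427,-.1485,.055],R(5.3))
look("g8",(.5914,.04,.005),45,[(.5914,.071,.003),(.581,-.1595,.005)]); chk()
E
```

```text
released t 29.1 p [591.6  70.9  55.5] open 61.2 gf 0.0 F [0.  0.3 0. ]
top [170.9 199.1] 70 ell [613.9 309.6  17.7  31.2  81.6]
top [174.6 226.6] 84 ell [547.4 303.   18.4  35.1 111.5]
top [194.6 194.5] 314 ell [616.5 252.9  41.6  75.5   3. ]
top [198.9 221.5] 338 ell [554.8 246.4  40.8  77.4  10.8]
top [222.7 188. ] 187 ell [625.4 184.6  30.6  60.  178.5]
top [227.3 216. ] 199 ell [559.4 179.2  30.7  59.9  18.9]
top [272.7 197.3] 320 ell [589.3  70.8  46.8  49.8  21.8]
top [285.  255.9] 380 ell [450.   56.   43.2  58.3  13.8]
top [323.3 243.8] 376 ell [466.7 -34.   40.6  63.4  29.5]
top [368.6 251.8] 90 ell [ 436.1 -134.7   17.3   42.4  117.3]
side [351.2 187.2] 177 ell [467.7 -34.5  38.6  64.2  28.7]
side [357.7 234.3] 217 ell [590.   70.3  48.9  50.9  13.2]
side [379.8 198.3] 184 ell [450.9  56.1  41.8  58.2  11.5]
```

View pics/g8.png

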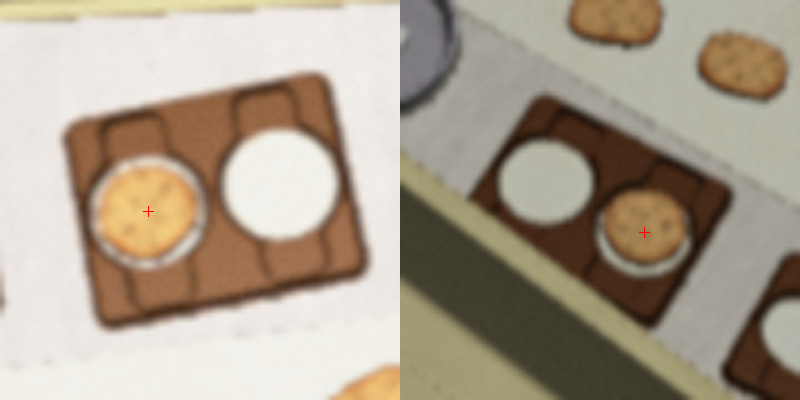

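round_a sits in its well, centred within 2 mm of the cross at (148,211) in the top crop, with an even rim of paper round it. Next are round_b and the first oval.

```bash
python3 - <<'E'
from chk import *
pick(.4427,-.1485,5.3,.78); place(.5979,-.0009,5.3,-.0098,.72); release(.5979,-.0009,.72)
pick(.4501,.0559,13.2,.7); hit=place(.592,.199,5.4,-.0098,.68)
look("g9",(.592,.199,.005),40,[(.592,.199,.003)])
E
```

```text
grip t 32.6 p [ 442.9 -148.5  -12.5] open 48.3 gf 24.6 F [-0.7  1.3  9.6]
lift t 33.4 p [ 442.8 -148.7   55.2] open 48.1 gf 25.5 F [ 0.6 -0.5 -0.7]
above t 34.2 p [597.2  -1.6  54.1] open 48.6 gf 25.5 F [-0.  -0.3 -0.9]
down hit=True t 35.2 p [597.9  -0.9  -9.5] open 48.2 gf 26.8 F [-1.9 -0.4  9.9]
released t 36.2 p [598.1  -1.   55.5] open 61.3 gf 0.0 F [-0.3 -0.8 -0.5]
grip t 38.3 p [450.3  55.9 -12.5] open 42.9 gf 24.1 F [-1.5  0.1 10.2]
lift t 39.1 p [450.3  55.7  55.3] open 42.9 gf 25.5 F [ 0.   0.9 -0.2]
above t 39.9 p [591.3 198.1  54. ] open 43.3 gf 25.5 F [-0.6 -0.2  0.3]
down hit=True t 40.9 p [591.9 198.9  -9.5] open 43.0 gf 26.2 F [-1.2 -0.8  8.7]
```

View pics/g9.png

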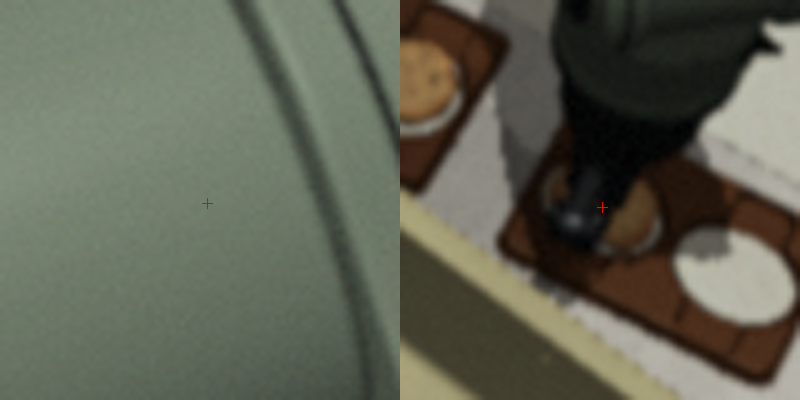

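The side view shows the oval centred in the left oval well, about (602,210), touching the floor at the expected height. I release it and place the last oval.

```bash
python3 - <<'E'
from chk import *
release(.592,.199,.68)
pick(.467,-.0346,29,.7); place(.5842,.2787,5.4,-.0098,.68); release(.5842,.2787,.68)
arm.move_pose([.42,-.03,.2],R(5.3)); st("clear"); chk()
t=grab("top")[150:300,150:440]; cv2.imwrite("pics/fin.png",cv2.resize(t,(800,414),interpolation=cv2.INTER_CUBIC))
np.savez("im1.npz",top=grab("top"),side=grab("side"))
E
```

```text
released t 42.1 p [592.2 199.   55.5] open 57.8 gf 0.0 F [-0.7 -0.9  0.3]
grip t 44.6 p [467.2 -34.7 -12.5] open 40.9 gf 24.1 F [-1.   0.3  9.2]
lift t 45.4 p [467.2 -34.8  55.2] open 41.0 gf 25.4 F [-0.2 -0.5 -0.3]
above t 46.6 p [584.5 276.9  54.6] open 41.0 gf 25.4 F [ 0.8 -1.3 -0.1]
down hit=True t 47.6 p [584.1 278.7  -9.5] open 41.0 gf 26.0 F [-0.9 -1.9  8.4]
released t 48.7 p [584.4 278.7  55.6] open 57.5 gf 0.0 F [ 0.4 -0.2 -0. ]
clear t 50.1 p [420.6 -29.3 199.7] open 57.8 gf 0.0 F [ 0.4  0.4 -0.3]
top [272.1 196.4] 279 ell [591.6  72.   40.7  52.1  25.2]
top [284.1 178.5] 562 ell [629.3  41.5  44.5 135.6   7. ]
side [335.5 223. ] 196 ell [596.7  -1.7  47.5  49.3 111.6]
side [357.8 234.3] 217 ell [590.   70.3  48.8  50.9  14.2]
side [396.4 258.8] 250 ell [590.9 198.6  44.6  59.2   4.5]
side [423.2 272.1] 265 ell [582.4 278.   41.9  64.4   4.5]
```

View pics/fin.png

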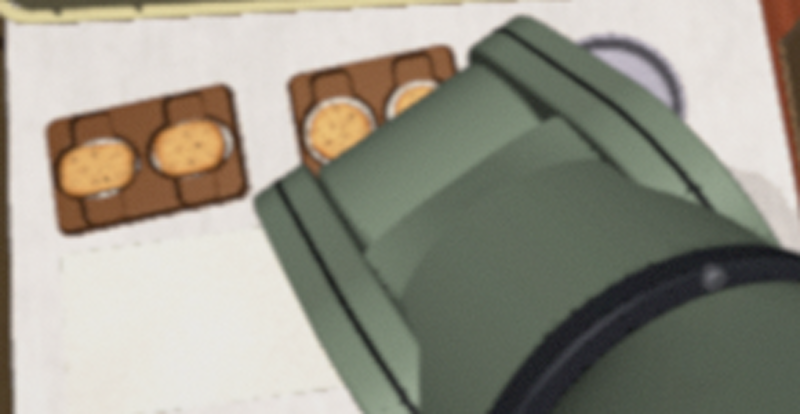

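From above, both ovals sit in their wells at (97,167) and (190,149), and round_a at (338,131). The arm hides the rest, so I check heights by triangulation and view the side picture.

```bash
python3 - <<'E'
from chk import *
im=np.load("im1.npz"); d={}
for n in im:
    h=masks(im[n])["h"].astype(int); m=(h[...,0]>7)&(h[...,0]<25)&(h[...,1]>95)&(h[...,2]>(175 if n=="top" else 120))
    d[n]=blobs(m,100,900,(160,180,295,235) if n=="top" else (330,215,440,290)); print(n,[(b[0].round(1),round(b[1])) for b in d[n]])
for t,s,w in zip(d["top"][:3],d["side"][::-1],((584.2,278.7),(592,199),(591.4,71))):
    p,e=tri(t[0],s[0]); print((p*1000).round(1),round(e*1000,1),"off",(p[:2]*1000-w).round(1))
cv2.imwrite("pics/fin2.png",cv2.resize(im["side"][120:300,260:480],(733,600),interpolation=cv2.INTER_CUBIC))
E
```

```text
top [(array([184.6, 210.6]), 362), (array([218.2, 203. ]), 350), (array([272.1, 196.3]), 292)]
side [(array([335.7, 222.9]), 192), (array([357.7, 234.2]), 206), (array([396.5, 258.7]), 235), (array([423.2, 272.1]), 251)]
[582.6 278.3   9.4] 0.2 off [-1.6 -0.4]
[591.1 199.    9.8] 0.5 off [-0.9 -0. ]
[591.3  71.4  12.3] 1.0 off [-0.1  0.4]
```

View pics/fin2.png

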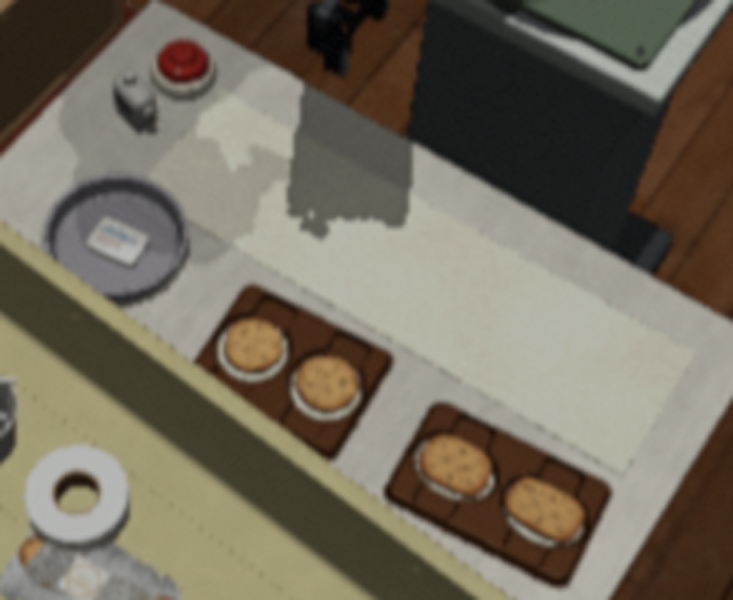

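All four biscuits lie in their wells, at (252,347), (327,385), (455,465) and (545,510). The sachet is in the dish at (118,240), and the counter and timer still stand. Measured offsets are under 2 mm, so I hand in.

```bash
python3 -c "
from bench import arm
print(arm.finish_job(), arm.state()['clock'])"
```

```text
the job is handed in; nothing more can be done
the job is handed in; nothing more can be done
```

The job is handed in at about 50 s of the 102 s allowed; final pictures showed each biscuit in its own well (the three I could measure within 2 mm of centre), the sachet in the dish, and the counter and timer still standing, but no verdict came back.

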